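Lock the tape roll on its spindle with the R-clip

TASK

Secure the roll of tape on the bench's tape stand: pick up the loose R-clip and push its straight leg through the cross-hole in the spindle above the roll, with the clip lying flat so that its bent leg rides round the side of the spindle and snaps home. Leave the clip there, fully home, and do not disturb the screwdriver, the marker and the glue tube; the height of the hole has to be found by feel or sight.

Things in the scene. Friction and masses are not known exactly. Their poses are not given: they have to be found in the camera images.
- tape_stand: Tape stand, fixed to the bench: round foot 110 mm across, a roll of masking tape 58 mm across on it, and up through the roll a round steel spindle 30 mm in diameter with a flat top. Origin: on the spindle's axis at bench level, z up. One level cross-hole, 9 x 9 mm, goes right through the spindle along this x axis, open at both ends.
- stand_axis (a point): On the spindle's axis, level with the roll's top, 39 mm above the bench. The spindle is set by hand within a 36 mm range: the hole's centre is anywhere from 58 to 94 mm above the bench, no reading tells where, so feel or look. It is always 18 mm below the spindle's flat top. The spindle is stiff (45 N to shift it up or down) and does not turn.
- clip_grip (a point): Centre of the R-clip's black grip block, 40 mm (x) by 16 (y) by 20 high, so 10 mm above the bench it lies on, flat and loose. The clip is of 6 mm steel wire, about 150 mm long, 0.1 kg. x runs along the straight leg to its tip, y to the bent leg's side, z up. The straight leg's round tip is 111 mm ahead of this point; a wire loop reaches 41 mm behind it.
- clip_seat (a point): Point on the straight leg's axis, 66 mm ahead of clip_grip (same axes), which lies on the spindle's axis when the clip is fully home, the bent leg's bulge round the spindle. The clip then lies level but may sag and roll a little when let go.
- clip_leg (a joint): Outward swing of the bent leg, 0 at rest. It lies on the clip's +y side, level with the straight leg: bulge at x = 66 mm from clip_grip to fit a 30 mm shaft, narrowest (12 mm off the straight leg) at x = 80, end flared to 20 mm off at x = 94. Sprung: 6 N opens it 6 mm. Pushing the clip on takes under 15 N, rising, then dropping as it snaps over.
- screwdriver_mid (a point): Bystander: small screwdriver, 138 mm long, lying on the bench; a point at the middle of it.
- marker_mid (a point): Bystander: felt marker, 110 mm long, lying on the bench; a point at the middle of it.
- glue_tube_mid (a point): Bystander: glue tube, 82 mm long, lying on the bench; a point at the middle of it.
- r_clip: The R-clip as a whole; origin at the underside of its grip, 10 mm below clip_grip, same axes.

How it is judged:
By the outcome, as a careful person would: the job done as asked, in the order asked, and still so for the second after the job is handed in, with the robot touching nothing.
It also fails if it takes over 54 s, if anything falls off the work surface, if the arm or the gripper's body presses on something with over 40 N, if the wrist force passes 120 N, or if a joint passes its speed limit or range.

ROBOT

A 6-joint arm with a two-finger parallel gripper is mounted at the origin on a cart in front of the work surface, level with it; the furniture and walls round the work are solid. World frame = base frame: x ahead of the robot, y to its left, z up, the work surface at z = 0. Lengths are in m, angles in degrees, forces in N, time in s.
With the tool pointing down it reaches from about 0.3 to 0.75 m from the base axis. Payload 8.5 kg.
Tool frame: the origin (TCP) lies midway between the tips of the shut fingers; the grasp point (between the pads) lies 19 mm behind it (env.hold_point_z is the distance from the TCP to the grasp point, in m); z points along the fingers, y is the line along which they close (so a half turn about z gives the same grasp; the last joint's range is limited). The gripper opens to 85 mm and grips with 20 to 120 N. Pads are 22 mm wide; open, the fingers measure 114 mm over their backs; the gripper's body (76 mm by 85 mm) begins 54 mm behind the grasp point. The pads swing forward as they close: fully open they stand 13 mm farther back than shut.
Start: joints at [53.898, 21.807, 74.336, -0, 83.858, -12.336], TCP at [0.222, 0.503, 0.231] pointing down, gripper open.
Joint ranges: [-178.18, 178.18], [-50.72, 133.34], [12.68, 142.11], [-81.47, 261.47], [9.98, 163.14], [-165.26, 165.26]. Speed limits (degrees/s): [136.94, 136.94, 180, 180, 180, 180].

INTERFACE

Orientations are given as a 3x3 rotation matrix whose columns are the frame's x, y, z axes.
In Python, from rig import observe, get_image, camera_info, env gives the robot as it stands.
- The arm moves only by the tool drive_tool, never from a script. Its arguments are lists of equal length, an entry for each row: "offset": the shift along the tool's x, y, z in units of 40 mm (1.0 is 40 mm), a list of three; "turn": the turn, a rotation vector about the tool's x, y, z in units of 6 degrees (1.0 is 6 degrees), a list of three; "hand": the opening, from 0 (shut) to 1 (fully open). A call has exactly 10 rows; each row shifts and turns the commanded pose from where the row before left it, along the tool's axes as they then stand; what a row does not reach is not made up. A row lasts 1/8 s, in which the tool goes at most 62.5 mm and 10.7 degrees, less where a joint would pass 70% of its speed; a pose out of reach is approached as far as the arm can. A call is refused whole if a number of a shift passes 1 or a number of a turn 1, either way. A call with a gripper value outside its range is refused whole. The fingers move at their own pace and stop on an object; "newtons" is the grip in N (left out, the last holds). Time passes only in rows, so rows that do not move let the fingers close, or fill a call up. It gives the time, the measured TCP pose, the force, the opening and the grip force at its end, in the units of the state.
- observe(): the state, without advancing time (a new reading comes with each control period).
- get_image(name): name is "scene" or "top"; returns the picture (400x640x3 uint8, blue, green, red); there is no depth.
- camera_info(name): a dict with "fx", "fy", "cx", "cy" (pixels), "k1" (the pictures are not rectified: a ray, as slopes to the right and down, at radius r is drawn at 1 + k1 r^2 times it, then the intrinsics apply), "world_to_cam" (4x4, takes a point from world to camera coordinates). Camera axes: x right, y down, z forward; pixel columns grow to the right and rows downward; lengths in m; the calibration is good to about 2 mm. A picture is of the moment at which its call begins. camera_info takes no time and is no camera call.
- env.close_job(): hands the job in; it is judged then, once.
The state is a dict: "time_s": time; "q": joint angles; "qvel": joint speeds; "joint_efforts": joint torques, N m; "position": TCP position; "tool_rot": TCP orientation; "ft_force": force on the tool from outside, world axes, zero at the start; "wrist_torque": the same for the moment, N m; "grip_width": finger opening in m; "gripper_force": force on a finger pad.
Only numpy, scipy, OpenCV 4.12 (cv2) and the standard library are available. Lean on these libraries where they do the work, as an engineer would, in place of code of your own. Each camera call takes 0.05 s, during which the arm holds its last target. There are 200 camera calls.

## Working session

There is one attempt and no reset: what is moved stays moved. The work goes in short steps, Python scripts to look and compute and a tool call to move; the robot and the scene stay as the last step left them, time stands still between calls to the robot, and variables do not carry over. Pictures are saved under pics/ and viewed, at most 10 in all, crops included, and the job is handed in when it is done.

Besides the shell and the picture viewer there is one more tool, called after ">>>" as name(argument=value, ...), one argument or row to a line, values as JSON. drive_tool: Moves the arm, as the interface text tells. Its arguments: {"type":"object","properties":{"offset":{"type":"array"},"turn":{"type":"array"},"hand":{"type":"array"},"newtons":{"type":"number"}},"required":["offset","turn","hand"]}

```bash
mkdir -p pics; ls; python3 - <<'E'
from rig import observe,get_image,camera_info,env
import cv2,numpy as np
for n in("scene","top"):
    cv2.imwrite(f"pics/{n}0.png",get_image(n)); c=camera_info(n); print(n,{k:(np.round(v,4).tolist()) for k,v in c.items()})
s=observe(); print({k:np.round(v,3).tolist() for k,v in s.items()}, env.hold_point_z)
E
```

```text
pics
scene {'fx': 367.7528, 'fy': 367.7528, 'cx': 319.225, 'cy': 201.4, 'k1': 0.0111, 'world_to_cam': [[0.6631, -0.7485, -0.0051, -0.3685], [-0.3362, -0.2918, -0.8954, 0.2367], [0.6687, 0.5955, -0.4452, 0.5315], [0.0, 0.0, 0.0, 1.0]]}
top {'fx': 483.3526, 'fy': 483.3526, 'cx': 313.2344, 'cy': 196.6099, 'k1': -0.0268, 'world_to_cam': [[-0.0027, -1.0, 0.0072, -0.0417], [-0.9865, 0.0015, -0.1637, 0.5309], [0.1637, -0.0076, -0.9865, 1.0761], [0.0, 0.0, 0.0, 1.0]]}
{'time_s': 0.1, 'q': [53.899, 21.837, 74.379, 0.0, 83.858, -12.337], 'qvel': [-0.07, -0.086, -0.189, 0.088, 0.017, 0.064], 'joint_efforts': [0.004, -44.922, -23.166, -0.0, 0.004, -0.0], 'position': [0.221, 0.503, 0.231], 'tool_rot': [[-0.915, 0.403, -0.001], [0.403, 0.915, -0.001], [0.0, -0.001, -1.0]], 'ft_force': [-0.718, 0.312, 0.549], 'wrist_torque': [-0.002, -0.071, 0.022], 'gripper_force': 0.0, 'grip_width': 0.086} 0.0187
```

View pics/scene0.png

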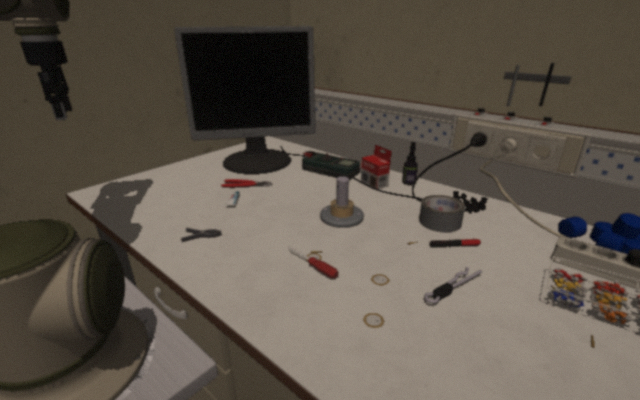

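View pics/top0.png

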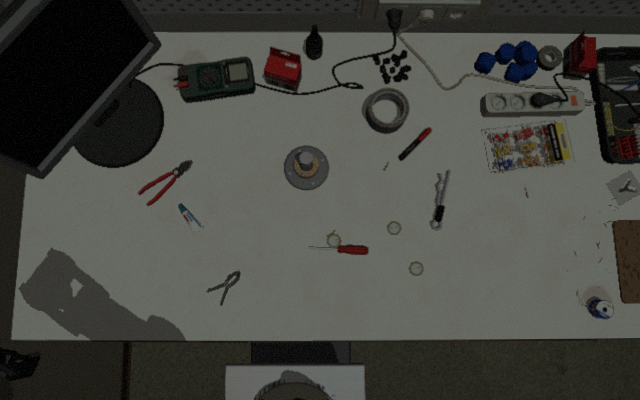

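The clip lies at top ≈(440,205), scene ≈(450,288). The stand is at top ≈(306,167), scene ≈(342,205). I'll enlarge these areas next.

```bash
python3 - <<'E'
import cv2,numpy as np
t=cv2.imread("pics/top0.png");s=cv2.imread("pics/scene0.png")
def c(i,x,y,w,h,k): return cv2.resize(i[y:y+h,x:x+w],(w*k,h*k),interpolation=cv2.INTER_CUBIC)
g=lambda i:np.clip(i.astype(float)*1.7,0,255).astype(np.uint8)
A=c(t,410,160,50,75,8); B=c(t,281,140,50,75,8)
cv2.imwrite("pics/a.png",g(np.hstack([A,B])))
A=c(s,415,255,80,60,6); B=c(s,315,170,53,60,6)
cv2.imwrite("pics/b.png",g(np.hstack([A,B])))
E
```

```text
(no output)
```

View pics/a.png

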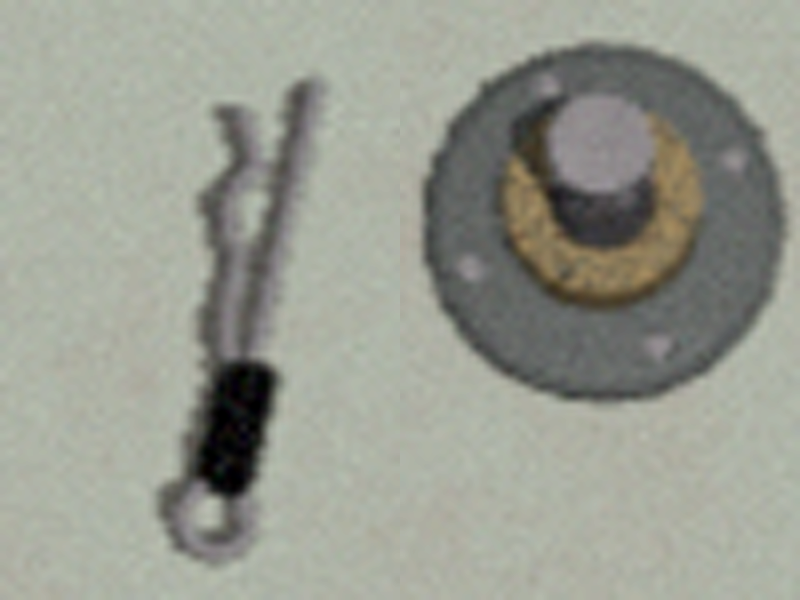

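View pics/b.png

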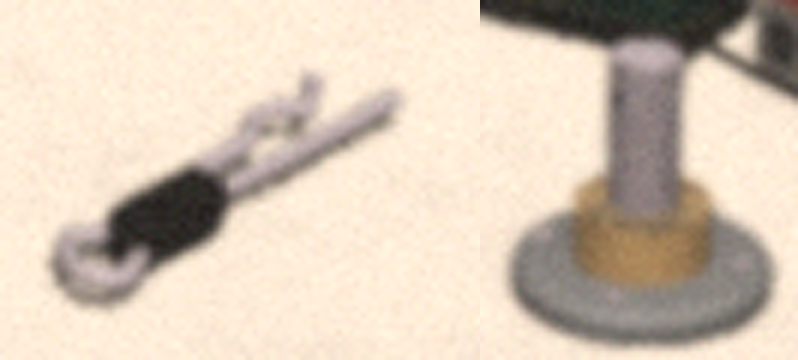

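Top crop: clip grip centre is at px (439.6,213.5), its tip at (448.4,170.2), and the bent leg is on the left (+y). The spindle top is at (305.8,157.9) and the foot centre at (306.4,167.8). The four screws sit at about 23°+90k. Scene crop: the spindle top is at (343,179.2), with a dark hole mouth on its left edge at about (338,186), so the hole axis is near -22°/158°.

```bash
cat > h.py <<'E'
import numpy as np
from scipy.optimize import least_squares
from rig import camera_info
CI={n:camera_info(n) for n in("scene","top")}
def proj(n,p):
    c=CI[n];q=np.c_[np.atleast_2d(p),np.ones(len(np.atleast_2d(p)))]@c["world_to_cam"].T
    s=q[:,:2]/q[:,2:3];s=s*(1+c["k1"]*(s**2).sum(1,keepdims=True))
    return s*[c["fx"],c["fy"]]+[c["cx"],c["cy"]]
def tri(t,s):
    f=lambda p:np.r_[proj("top",p)[0]-t,proj("scene",p)[0]-s]
    r=least_squares(f,[.5,0,.05]);return r.x,r.fun
def onz(n,px,z):
    r=least_squares(lambda p:proj(n,[p[0],p[1],z])[0]-px,[.5,0]);return r.x
E
python3 - <<'E'
from h import *
np.set_printoptions(precision=4,suppress=True)
T=lambda x,y,o=410,oy=160:np.array([o+x/8-.44,oy+y/8-.44])
S=lambda x,y,o=415,oy=255:np.array([o+x/6-.42,oy+y/6-.42])
TB=lambda x,y:T(x-400,y,281,140); SB=lambda x,y:S(x-480,y,315,170)
print("spin top",*tri(TB(598,143),SB(648,55)))
print("foot centre on z=.01",onz("top",TB(603,222),.008))
print("foot scene",onz("scene",SB(641,265),.01))
print("clip grip",*tri(T(237,428),S(168,218)))
print("clip tip",*tri(T(308,80),S(395,97)))
print("grip top z=.02",onz("top",T(237,428),.02),"tip z.01",onz("top",T(307,84),.01))
P=[onz("top",TB(*p),.01) for p in((547,85),(735,158),(658,345),(470,268))]
c=np.mean(P,0);print("screws c",c,[np.degrees(np.arctan2(*(p-c)[::-1]))%90 for p in P],[np.hypot(*(p-c)) for p in P])
L=[onz("top",T(*p),.01) for p in((307,84),(258,345))];d=L[0]-L[1];print("leg ang",np.degrees(np.arctan2(d[1],d[0])))
print("hole cand scene",SB(617,95))
c=tri(TB(598,143),SB(648,55))[0]
for a in(158,68,-22,-112):
  for dz in(-.018,):print(a,proj("scene",c+[.015*np.cos(np.radians(a)),.015*np.sin(np.radians(a)),dz])*6-[315*6-480,170*6]+2.5)
E
```

```text
spin top [ 0.6097 -0.0257  0.104 ] [ 0.3291 -0.3017 -0.4735  0.0709]
foot centre on z=.01 [ 0.6085 -0.0257]
foot scene [ 0.609  -0.0268]
clip grip [ 0.4966 -0.3437  0.0125] [ 0.4598 -0.3126 -0.3971  0.0821]
clip tip [ 0.6032 -0.3712  0.0095] [ 0.5521 -0.3222 -0.4751  0.1117]
grip top z=.02 [ 0.4949 -0.3405] tip z.01 [ 0.601  -0.3693]
screws c [ 0.6107 -0.0255] [np.float64(22.835613390775702), np.float64(23.19830530851206), np.float64(22.37091212831527), np.float64(22.772305061989456)] [np.float64(0.04337959578202808), np.float64(0.043601019872998505), np.float64(0.043704817044995924), np.float64(0.04324570574257713)]
leg ang -13.144500465910147
hole cand scene [337.4133 185.4133]
158 [[611.3574 103.7745]]
68 [[625.8633  83.4349]]
-22 [[676.4498  89.9039]]
-112 [[662.883  110.5191]]
```

```bash
python3 - <<'E'
from rig import get_image
import cv2,numpy as np
s=np.mean([get_image("scene").astype(float) for _ in range(12)],0);t=np.mean([get_image("top").astype(float) for _ in range(6)],0)
np.savez("avg.npz",s=s,t=t)
c=lambda i,x,y,w,h,k:cv2.resize(np.clip((i[y:y+h,x:x+w])*1.7,0,255).astype(np.uint8),(w*k,h*k),interpolation=cv2.INTER_CUBIC)
A=c(s,328,172,30,45,13);B=c(t,410,165,26+4,45,13)
B=c(t,425,165,30,45,13)
cv2.imwrite("pics/c.png",np.hstack([A,B]))
E
```

```text
(no output)
```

View pics/c.png

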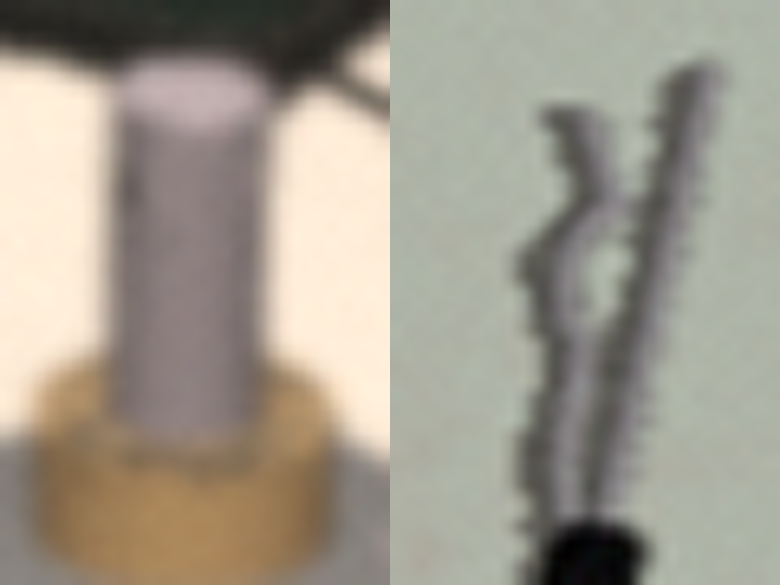

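The averaged view shows the hole mouth at scene (337.6,186.6), matching the 158° prediction of (337,187). So I'll insert from the near side along -22°, with the hole at z≈0.086. The clip lies at about -13°. Next I'll move above the spindle and feel its top and sides.

>>> drive_tool(
  offset=[
    [-0.95,-0.548,0],
    [-0.95,-0.548,0],
    [-0.95,-0.548,0],
    [-0.95,-0.548,0],
    [-0.95,-0.548,0],
    [-0.95,-0.548,0],
    [-0.95,-0.548,0],
    [-0.95,-0.548,0],
    [-0.95,-0.548,0],
    [-0.95,-0.548,0],
  ],
  turn=[
    [0,0,0],
    [0,0,0],
    [0,0,0],
    [0,0,0],
    [0,0,0],
    [0,0,0],
    [0,0,0],
    [0,0,0],
    [0,0,0],
    [0,0,0],
  ],
  hand=[0,0,0,0,0,0,0,0,0,0],
  newtons=30,
)

```text
time_s: 2.25
position: [0.4818, 0.1483, 0.2315]
tool_rot: [[-0.915, 0.403, 0.0], [0.403, 0.915, 0.0], [-0.0, 0.0, -1.0]]
ft_force: [0.4, -0.2, -0.7]
grip_width: -0.0001
gripper_force: 0.0
```

```bash
cat > w.py <<'E'
import sys,numpy as np
from rig import observe
from scipy.spatial.transform import Rotation as Ro
s=observe();R=np.array(s["tool_rot"]);p=np.array(s["position"])
np.set_printoptions(precision=4,suppress=True)
print("t",s["time_s"],"p",p,"xang",np.degrees(np.arctan2(R[1,0],R[0,0])),"zax",R[:,2],"F",np.array(s["ft_force"]),"M",np.array(s["wrist_torque"]),"w",s["grip_width"],s["gripper_force"])
a=[float(v) for v in sys.argv[1:]]
if a:
    print("offset units total",R.T@(np.array(a[:3])-p)/.04)
    if len(a)>3:
        c,q=np.cos(np.radians(a[3])),np.sin(np.radians(a[3]))
        G=np.array([[c,q,0],[q,-c,0],[0,0,-1]])
        print("turn units total",np.degrees(Ro.from_matrix(R.T@G).as_rotvec())/6,"offset after turn",G.T@(np.array(a[:3])-p)/.04)
E
python3 w.py .6085 -.0265 .13 157.8
```

```text
t 2.25 p [0.4818 0.1483 0.2315] xang 156.22608644471538 zax [ 0.0003  0.0001 -1.    ] F [ 0.4293 -0.1942 -0.6848] M [ 0.0118 -0.0136 -0.0117] w -0.00014437830584277097 0.0
offset units total [-4.6588 -2.7235  2.5369]
turn units total [ 0.0021  0.0025 -0.2623] offset after turn [-4.5829 -2.8498  2.5363]
```

>>> drive_tool(
  offset=[
    [0,0,0],
    [-0.655,-0.407,0.2],
    [-0.655,-0.407,0.2],
    [-0.655,-0.407,0.2],
    [-0.655,-0.407,0.2],
    [-0.655,-0.407,0.4],
    [-0.655,-0.407,0.4],
    [-0.655,-0.407,0.4],
    [0,0,0.3],
    [0,0,0.2],
  ],
  turn=[
    [0,0,-0.262],
    [0,0,0],
    [0,0,0],
    [0,0,0],
    [0,0,0],
    [0,0,0],
    [0,0,0],
    [0,0,0],
    [0,0,0],
    [0,0,0],
  ],
  hand=[0,0,0,0,0,0,0,0,0,0],
)

```text
time_s: 3.5
position: [0.6072, -0.024, 0.1307]
tool_rot: [[-0.926, 0.377, -0.001], [0.377, 0.926, 0.001], [0.001, 0.0, -1.0]]
ft_force: [0.1, 0.1, 1.1]
grip_width: -0.0001
gripper_force: 0.0
```

```bash
python3 w.py .6085 -.0265 .13 157.8; python3 - <<'E'
from rig import get_image
import cv2,numpy as np
s=np.mean([get_image("scene").astype(float) for _ in range(4)],0);t=np.mean([get_image("top").astype(float) for _ in range(2)],0)
c=lambda i,x,y,w,h,k:cv2.resize(np.clip((i[y:y+h,x:x+w])*1.7,0,255).astype(np.uint8),(w*k,h*k),interpolation=cv2.INTER_CUBIC)
cv2.imwrite("pics/d.png",np.hstack([c(s,318,140,50,75,8),c(t,281,120,50,75,8)]))
E
```

```text
t 3.5 p [ 0.6072 -0.024   0.1307] xang 157.86363897148405 zax [-0.001   0.0005 -1.    ] F [0.1054 0.1324 1.0601] M [0.018  0.011  0.0039] w -0.00011435880613734863 0.0
offset units total [-0.0534 -0.0453  0.0186]
turn units total [ 0.0009 -0.0107  0.0106] offset after turn [-0.0534 -0.0453  0.0186]
```

View pics/d.png

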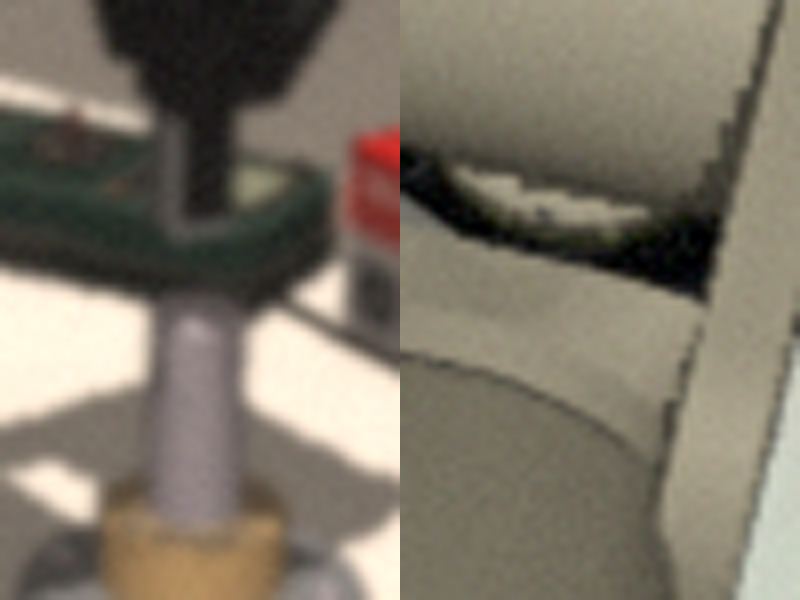

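The finger tips stand centred above the spindle: image x ≈195 against 198. I'll feel for the top.

>>> drive_tool(
  offset=[
    [0,0,0.3],
    [0,0,0.25],
    [0,0,0.03],
    [0,0,0.02],
    [0,0,0.02],
    [0,0,0.02],
    [0,0,0.02],
    [0,0,0],
    [0,0,0],
    [0,0,0],
  ],
  turn=[
    [0,0,0],
    [0,0,0],
    [0,0,0],
    [0,0,0],
    [0,0,0],
    [0,0,0],
    [0,0,0],
    [0,0,0],
    [0,0,0],
    [0,0,0],
  ],
  hand=[0,0,0,0,0,0,0,0,0,0],
)

```text
time_s: 5.05
position: [0.6079, -0.0252, 0.1049]
tool_rot: [[-0.926, 0.378, 0.0], [0.378, 0.926, -0.0], [-0.0, 0.0, -1.0]]
ft_force: [-0.4, 0.2, 0.5]
grip_width: -0.0001
gripper_force: 0.0
```

>>> drive_tool(
  offset=[
    [0,0,0.015],
    [0,0,0.015],
    [0,0,0.015],
    [0,0,0],
    [0,0,0],
    [0,0,0],
    [0,0,0],
    [0,0,0],
    [0,0,0],
    [0,0,0],
  ],
  turn=[
    [0,0,0],
    [0,0,0],
    [0,0,0],
    [0,0,0],
    [0,0,0],
    [0,0,0],
    [0,0,0],
    [0,0,0],
    [0,0,0],
    [0,0,0],
  ],
  hand=[0,0,0,0,0,0,0,0,0,0],
)

```text
time_s: 6.3
position: [0.6079, -0.0252, 0.1045]
tool_rot: [[-0.926, 0.378, 0.001], [0.378, 0.926, -0.0], [-0.001, 0.0, -1.0]]
ft_force: [-3.3, 0.4, 9.4]
grip_width: 0.0
gripper_force: 5.0
```

The top is at z≈0.1045, so the hole is at z≈0.0865. Arm stiffness is about 6.5 N/mm. Next I'll close the pads softly on the spindle to find its lateral centre.

>>> drive_tool(
  offset=[
    [0,0,-0.5],
    [0,0,0],
    [0,0,0],
    [0,0,0],
    [0,0,0.4],
    [0,0,0.5],
    [0,0,0.3],
    [0,0,0],
    [0,0,0],
    [0,0,0],
  ],
  turn=[
    [0,0,0],
    [0,0,0],
    [0,0,0],
    [0,0,0],
    [0,0,0],
    [0,0,0],
    [0,0,0],
    [0,0,0],
    [0,0,0],
    [0,0,0],
  ],
  hand=[1,1,1,1,1,1,1,0,0,0],
  newtons=20,
)

```text
time_s: 7.55
position: [0.6081, -0.0253, 0.0758]
tool_rot: [[-0.926, 0.378, 0.001], [0.378, 0.926, -0.0], [-0.001, 0.0, -1.0]]
ft_force: [0.2, -0.2, -0.8]
grip_width: 0.0321
gripper_force: 0.0
```

>>> drive_tool(
  offset=[
    [0,0,0],
    [0,0,0],
    [0,0,0],
    [0,0,0],
    [0,0,0],
    [0,0,0],
    [0,0,0],
    [0,0,0],
    [0,0,0],
    [0,0,0],
  ],
  turn=[
    [0,0,0],
    [0,0,0],
    [0,0,0],
    [0,0,0],
    [0,0,0],
    [0,0,0],
    [0,0,0],
    [0,0,0],
    [0,0,0],
    [0,0,0],
  ],
  hand=[0,0,0,0,0,0,0,0,0,0],
)

```text
time_s: 8.8
position: [0.6084, -0.0246, 0.0759]
tool_rot: [[-0.926, 0.378, 0.002], [0.378, 0.926, 0.001], [-0.002, 0.001, -1.0]]
ft_force: [1.9, 5.1, 4.6]
grip_width: 0.0293
gripper_force: 22.2
```

```bash
python3 w.py
```

```text
t 8.8 p [ 0.6084 -0.0246  0.0759] xang 157.8156776544105 zax [ 0.0021  0.0006 -1.    ] F [1.9409 5.1124 4.5509] M [ 0.9308 -0.3008 -0.0295] w 0.02931019780313596 22.161974161863327
```

The spindle's lateral centre is at tool-y·p ≈ 0.2072, agreeing with vision to within 1 mm. On to the clip.

>>> drive_tool(
  offset=[
    [0,0,0],
    [0,0,0],
    [0,0,-0.9],
    [0,0,-0.9],
    [0,0,-0.9],
    [0.1,-0.95,0],
    [0.1,-0.95,0],
    [0.1,-0.95,0],
    [0.1,-0.95,0],
    [0.1,-0.95,0],
  ],
  turn=[
    [0,0,0],
    [0,0,0],
    [0,0,0],
    [0,0,-0.69],
    [0,0,-0.69],
    [0,0,0],
    [0,0,0],
    [0,0,0],
    [0,0,0],
    [0,0,0],
  ],
  hand=[1,1,1,1,1,1,1,1,1,1],
)

```text
time_s: 10.05
position: [0.542, -0.2062, 0.183]
tool_rot: [[-0.971, 0.241, -0.001], [0.241, 0.971, -0.0], [0.0, -0.0, -1.0]]
ft_force: [-0.2, 0.3, 0.5]
grip_width: 0.0849
gripper_force: 0.0
```

```bash
python3 w.py .4957 -.342 .06 166.1
```

```text
t 10.05 p [ 0.542  -0.2062  0.183 ] xang 166.07209150417796 zax [-0.0005 -0.0002 -1.    ] F [-0.1838  0.3062  0.4807] M [ 0.0091 -0.0411 -0.0329] w 0.08493644817682108 0.0
offset units total [ 0.3041 -3.5736  3.0766]
turn units total [-0.0029 -0.0046 -0.0047] offset after turn [ 0.3074 -3.5744  3.0754]
```

>>> drive_tool(
  offset=[
    [0.075,-0.9,0],
    [0.075,-0.9,0.3],
    [0.075,-0.9,0.6],
    [0.075,-0.874,0.8],
    [0,0,0.8],
    [0,0,0.8],
    [0,0,0.6],
    [0,0,0.35],
    [0,0,0.2],
    [0,0,0],
  ],
  turn=[
    [0,0,0],
    [0,0,0],
    [0,0,0],
    [0,0,0],
    [0,0,0],
    [0,0,0],
    [0,0,0],
    [0,0,0],
    [0,0,0],
    [0,0,0],
  ],
  hand=[1,1,1,1,1,1,1,1,1,1],
)

```text
time_s: 11.3
position: [0.4968, -0.3408, 0.0052]
tool_rot: [[-0.971, 0.24, -0.0], [0.24, 0.971, -0.0], [0.0, -0.0, -1.0]]
ft_force: [-0.3, 0.2, 0.8]
grip_width: 0.0854
gripper_force: 0.0
```

```bash
python3 w.py .4957 -.342 .004 166.1;python3 - <<'E'
from rig import get_image
import cv2,numpy as np
s=np.mean([get_image("scene").astype(float) for _ in range(2)],0);t=np.mean([get_image("top").astype(float) for _ in range(2)],0)
c=lambda i,x,y,w,h,k:cv2.resize(np.clip((i[y:y+h,x:x+w])*1.7,0,255).astype(np.uint8),(w*k,h*k),interpolation=cv2.INTER_CUBIC)
cv2.imwrite("pics/e.png",np.hstack([c(s,410,240,80,80,5),c(t,400,160,80,80,5)]))
E
```

```text
t 11.3 p [ 0.4968 -0.3408  0.0052] xang 166.08782496843583 zax [-0.     -0.0001 -1.    ] F [-0.2811  0.1554  0.8236] M [ 0.0129 -0.0188  0.0259] w 0.08542606824989238 0.0
offset units total [ 0.0184 -0.0356  0.0302]
turn units total [-0.0009 -0.0002 -0.002 ] offset after turn [ 0.0184 -0.0356  0.0302]
```

View pics/e.png

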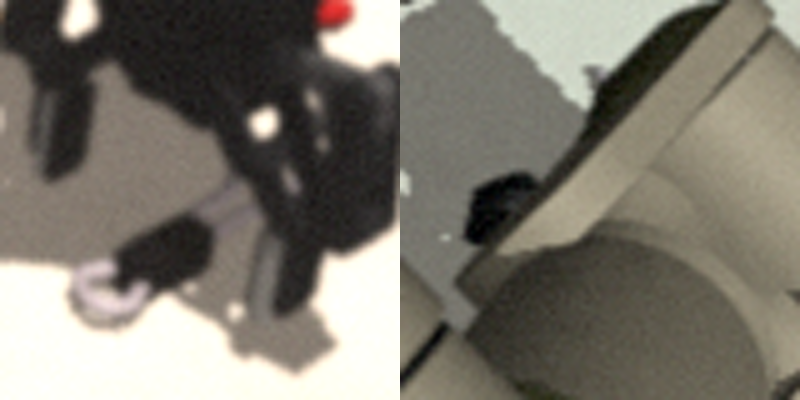

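The fingers straddle the block: they stand at (65,150) and (285,290), with the block between them at (165,245). I'll close and lift.

>>> drive_tool(
  offset=[
    [0,0,0.03],
    [0,0,0],
    [0,0,0],
    [0,0,0],
    [0,0,0],
    [0,0,0],
    [0,0,0],
    [0,0,0],
    [0,0,-0.5],
    [0,0,-0.9],
  ],
  turn=[
    [0,0,0],
    [0,0,0],
    [0,0,0],
    [0,0,0],
    [0,0,0],
    [0,0,0],
    [0,0,0],
    [0,0,0],
    [0,0,0],
    [0,0,0],
  ],
  hand=[0.1,0,0,0,0,0,0,0,0,0],
  newtons=80,
)

```text
time_s: 12.75
position: [0.496, -0.34, 0.059]
tool_rot: [[-0.971, 0.241, -0.003], [0.241, 0.971, 0.003], [0.003, 0.002, -1.0]]
ft_force: [0.5, -0.5, -0.8]
grip_width: 0.0137
gripper_force: 79.0
```

```bash
python3 w.py
```

```text
t 12.75 p [ 0.496 -0.34   0.059] xang 166.0828228581591 zax [-0.0027  0.0029 -1.    ] F [ 0.5325 -0.4934 -0.7607] M [-0.0222  0.0015  0.0214] w 0.013742047368602756 79.02037382125854
```

>>> drive_tool(
  offset=[
    [0,0,-0.9],
    [0,0,-0.9],
    [0,0,-0.7],
    [0.388,0.837,0],
    [0.388,0.837,0],
    [0.388,0.837,0],
    [0.388,0.837,0],
    [0.388,0.837,0],
    [0.388,0.837,0],
    [0.388,0.837,0],
  ],
  turn=[
    [0,0,0.69],
    [0,0,0.69],
    [0,0,0],
    [0,0,0],
    [0,0,0],
    [0,0,0],
    [0,0,0],
    [0,0,0],
    [0,0,0],
    [0,0,0],
  ],
  hand=[0,0,0,0,0,0,0,0,0,0],
)

```text
time_s: 14.0
position: [0.4843, -0.0814, 0.1595]
tool_rot: [[-0.926, 0.378, -0.001], [0.378, 0.926, 0.0], [0.001, 0.0, -1.0]]
ft_force: [-0.5, 0.1, -1.1]
grip_width: 0.0143
gripper_force: 79.0
```

>>> drive_tool(
  offset=[
    [0.388,0.837,0],
    [0.388,0.837,0],
    [0.388,0.837,0],
    [0,0,0],
    [0,0,0],
    [0,0,0],
    [0,0,0],
    [0,0,0],
    [0,0,0],
    [0,0,0],
  ],
  turn=[
    [0,0,0],
    [0,0,0],
    [0,0,0],
    [0,0,0],
    [0,0,0],
    [0,0,0],
    [0,0,0],
    [0,0,0],
    [0,0,0],
    [0,0,0],
  ],
  hand=[0,0,0,0,0,0,0,0,0,0],
)

```text
time_s: 15.25
position: [0.4795, 0.0279, 0.1599]
tool_rot: [[-0.926, 0.378, 0.0], [0.378, 0.926, -0.0], [-0.0, -0.0, -1.0]]
ft_force: [-0.5, -0.3, -2.0]
grip_width: 0.0137
gripper_force: 79.0
```

```bash
python3 w.py .4789 .0284 .0805 157.8
```

```text
t 15.25 p [0.4795 0.0279 0.1599] xang 157.8058004113526 zax [ 0.0001 -0.     -1.    ] F [-0.4614 -0.3175 -1.9816] M [-0.0046  0.0498 -0.0249] w 0.01370775559712726 79.00253534317017
offset units total [0.0188 0.0062 1.9862]
turn units total [-0.0001  0.0006  0.001 ] offset after turn [0.0186 0.0062 1.9862]
```

>>> drive_tool(
  offset=[
    [0.02,0.006,0.6],
    [0,0,0.6],
    [0,0,0.5],
    [0,0,0.285],
    [0,0,0],
    [0,0,0],
    [0,0,0],
    [0,0,0],
    [0,0,0],
    [0,0,0],
  ],
  turn=[
    [0,0,0],
    [0,0,0],
    [0,0,0],
    [0,0,0],
    [0,0,0],
    [0,0,0],
    [0,0,0],
    [0,0,0],
    [0,0,0],
    [0,0,0],
  ],
  hand=[0,0,0,0,0,0,0,0,0,0],
)

```text
time_s: 16.5
position: [0.4788, 0.0284, 0.0806]
tool_rot: [[-0.926, 0.378, 0.0], [0.378, 0.926, -0.0], [-0.0, -0.0, -1.0]]
ft_force: [-0.8, -0.5, -1.1]
grip_width: 0.0139
gripper_force: 79.0
```

```bash
python3 w.py .4789 .0284 .0805 157.8; python3 - <<'E'
from rig import get_image
import cv2,numpy as np
s=np.mean([get_image("scene").astype(float) for _ in range(5)],0);t=np.mean([get_image("top").astype(float) for _ in range(3)],0)
c=lambda i,x,y,w,h,k:cv2.resize(np.clip((i[y:y+h,x:x+w])*1.7,0,255).astype(np.uint8),(w*k,h*k),interpolation=cv2.INTER_CUBIC)
cv2.imwrite("pics/f.png",np.hstack([c(s,285,160,80,70,5),c(t,260,130,80,70,5)]))
E
```

```text
t 16.5 p [0.4788 0.0284 0.0806] xang 157.80734016517667 zax [ 0.0001 -0.0001 -1.    ] F [-0.765  -0.5022 -1.1181] M [0.0392 0.0298 0.0063] w 0.01387327173085806 78.98828387260437
offset units total [-0.0018 -0.0003  0.0021]
turn units total [-0.0002  0.0009  0.0012] offset after turn [-0.0018 -0.0003  0.0021]
```

View pics/f.png

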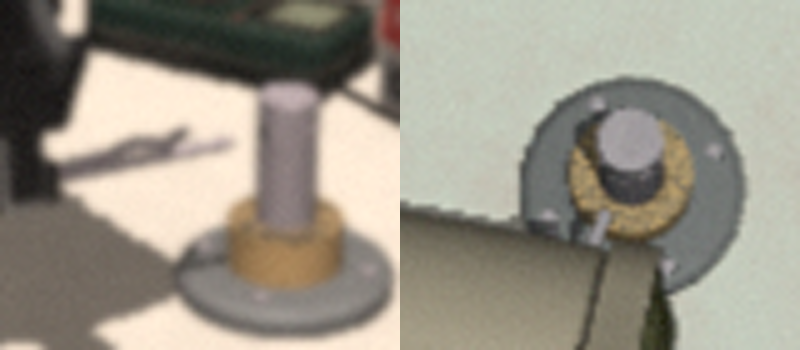

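The tip is at scene (331,188.2) and top (300,172.6). I'll check these against the prediction.

```bash
python3 - <<'E'
from h import *
np.set_printoptions(precision=4,suppress=True)
d=np.array([.926,-.378,0]);p=np.array([.4788,.0284,.0866])
print("pred tip scene/top",proj("scene",p+.111*d),proj("top",p+.111*d))
print("pred leg 60mm scene",proj("scene",p+.05*d), "obs line at that x")
print("tri tip",tri(np.array([300.,172.6]),np.array([331.,188.2])))
a=.5736*d+.2072*np.array([.378,.926,0])
print("axis",a)
print("pred spindle top",proj("scene",a+[0,0,.1045]),proj("top",a+[0,0,.1045]),"hole",proj("scene",a-.015*d+[0,0,.0865]))
E
```

```text
pred tip scene/top [[330.553  187.7567]] [[300.2824 171.2085]]
pred leg 60mm scene [[307.1938 192.6781]] obs line at that x
tri tip (array([ 0.5797, -0.0141,  0.086 ]), array([ 0.535 , -0.5157, -0.7764,  0.109 ]))
axis [ 0.6095 -0.025   0.    ]
pred spindle top [[341.7889 178.5644]] [[305.2829 157.1839]] hole [[336.148  186.6178]]
```

The tip matches the prediction within about 1 mm, so I'll advance until it is just inside the hole.

>>> drive_tool(
  offset=[
    [-0.1,0,0],
    [-0.1,0,0],
    [-0.1,0,0],
    [-0.05,0,0],
    [-0.05,0,0],
    [-0.05,0,0],
    [-0.05,0,0],
    [-0.05,0,0],
    [0,0,0],
    [0,0,0],
  ],
  turn=[
    [0,0,0],
    [0,0,0],
    [0,0,0],
    [0,0,0],
    [0,0,0],
    [0,0,0],
    [0,0,0],
    [0,0,0],
    [0,0,0],
    [0,0,0],
  ],
  hand=[0,0,0,0,0,0,0,0,0,0],
)

```text
time_s: 18.15
position: [0.4991, 0.0202, 0.0805]
tool_rot: [[-0.926, 0.378, -0.0], [0.378, 0.926, 0.0], [0.0, -0.0, -1.0]]
ft_force: [1.2, -0.4, 0.2]
grip_width: 0.0138
gripper_force: 79.0
```

```bash
python3 w.py .4974 .0208 .0805 157.8
```

```text
t 18.15 p [0.4991 0.0202 0.0805] xang 157.81046705832003 zax [-0.0001  0.     -1.    ] F [ 1.2475 -0.4108  0.2043] M [ 0.0087 -0.0213 -0.0174] w 0.0138272830679266 78.9880120754242
offset units total [ 0.0464 -0.0019  0.0006]
turn units total [-0.0002 -0.0006  0.0017] offset after turn [ 0.0464 -0.0019  0.0006]
```

>>> drive_tool(
  offset=[
    [-0.05,0,0],
    [-0.05,0,0],
    [-0.05,0,0],
    [-0.05,0,0],
    [-0.05,0,0],
    [-0.05,0,0],
    [-0.05,0,0],
    [0,0,0],
    [0,0,0],
    [0,0,0],
  ],
  turn=[
    [0,0,0],
    [0,0,0],
    [0,0,0],
    [0,0,0],
    [0,0,0],
    [0,0,0],
    [0,0,0],
    [0,0,0],
    [0,0,0],
    [0,0,0],
  ],
  hand=[0,0,0,0,0,0,0,0,0,0],
)

```text
time_s: 19.4
position: [0.5121, 0.0149, 0.0805]
tool_rot: [[-0.926, 0.378, -0.0], [0.378, 0.926, 0.0], [0.0, 0.0, -1.0]]
ft_force: [0.9, -0.4, -0.9]
grip_width: 0.0141
gripper_force: 79.0
```

```bash
python3 w.py .4974 .0208 .0805 157.8
```

```text
t 19.4 p [0.5121 0.0149 0.0805] xang 157.80946484209747 zax [-0.  0. -1.] F [ 0.9487 -0.4202 -0.8971] M [0.0048 0.0543 0.0302] w 0.014059480645906246 78.98863077163696
offset units total [ 0.3963 -0.002   0.0008]
turn units total [ 0.0001 -0.0003  0.0016] offset after turn [ 0.3963 -0.002   0.0008]
```

The tip is about 20 mm into the hole with no resistance. I'll push on.

>>> drive_tool(
  offset=[
    [-0.08,0,0],
    [-0.08,0,0],
    [-0.08,0,0],
    [-0.08,0,0],
    [-0.08,0,0],
    [-0.08,0,0],
    [-0.08,0,0],
    [-0.04,0,0],
    [0,0,0],
    [0,0,0],
  ],
  turn=[
    [0,0,0],
    [0,0,0],
    [0,0,0],
    [0,0,0],
    [0,0,0],
    [0,0,0],
    [0,0,0],
    [0,0,0],
    [0,0,0],
    [0,0,0],
  ],
  hand=[0,0,0,0,0,0,0,0,0,0],
)

```text
time_s: 20.65
position: [0.5352, 0.0063, 0.0807]
tool_rot: [[-0.926, 0.377, 0.002], [0.377, 0.926, 0.001], [-0.001, 0.001, -1.0]]
ft_force: [2.0, 5.5, -0.5]
grip_width: 0.0137
gripper_force: 79.1
```

```bash
python3 w.py .5484 .0001 .0805 157.8
```

```text
t 20.65 p [0.5352 0.0063 0.0807] xang 157.85031313320843 zax [ 0.0018  0.0008 -1.    ] F [ 1.9526  5.5157 -0.4814] M [ 0.8943 -0.2669  0.4464] w 0.013653054484291178 79.09059047698975
offset units total [-0.3655 -0.0198  0.005 ]
turn units total [0.0134 0.0126 0.0084] offset after turn [-0.3655 -0.0195  0.0045]
```

The leg is spreading (about 6 N lateral, as expected). I'll push to the nominal seat.

>>> drive_tool(
  offset=[
    [-0.06,0,0],
    [-0.06,0,0],
    [-0.06,0,0],
    [-0.06,0,0],
    [-0.06,0,0],
    [-0.06,0,0],
    [-0.04,0,0],
    [0,0,0],
    [0,0,0],
    [0,0,0],
  ],
  turn=[
    [0,0,0],
    [0,0,0],
    [0,0,0],
    [0,0,0],
    [0,0,0],
    [0,0,0],
    [0,0,0],
    [0,0,0],
    [0,0,0],
    [0,0,0],
  ],
  hand=[0,0,0,0,0,0,0,0,0,0],
)

```text
time_s: 21.9
position: [0.5486, -0.0, 0.0803]
tool_rot: [[-0.926, 0.378, -0.001], [0.378, 0.926, 0.0], [0.002, -0.0, -1.0]]
ft_force: [-2.8, 4.9, -1.2]
grip_width: 0.0136
gripper_force: 79.1
```

```bash
python3 w.py .5484 .0001 .0805 157.8
```

```text
t 21.9 p [ 0.5486 -0.      0.0803] xang 157.80827989311732 zax [-0.0015  0.0004 -1.    ] F [-2.7662  4.9493 -1.1506] M [0.76   0.43   0.2037] w 0.0135501894687041 79.11148309707642
offset units total [ 0.0064  0.0013 -0.005 ]
turn units total [-0.0014 -0.0146  0.0014] offset after turn [ 0.0064  0.0013 -0.005 ]
```

```bash
python3 - <<'E'
from rig import get_image
import cv2,numpy as np
s=np.mean([get_image("scene").astype(float) for _ in range(5)],0);t=np.mean([get_image("top").astype(float) for _ in range(4)],0)
c=lambda i,x,y,w,h,k:cv2.resize(np.clip((i[y:y+h,x:x+w])*1.7,0,255).astype(np.uint8),(w*k,h*k),interpolation=cv2.INTER_CUBIC)
cv2.imwrite("pics/g.png",np.hstack([c(s,315,165,50,55,8),c(t,285,140,50,55,8)]))
from h import *
d=np.array([.926,-.378,0]);p=np.array([.5486,0,.0866])
print("tip",proj("scene",p+.1095*d)*8-[315*8,165*8],proj("top",p+.1095*d)*8-[285*8-400,140*8])
E
```

```text
tip [[337.21650448 137.08034541]] [[620.74187338  13.96099948]]
```

View pics/g.png

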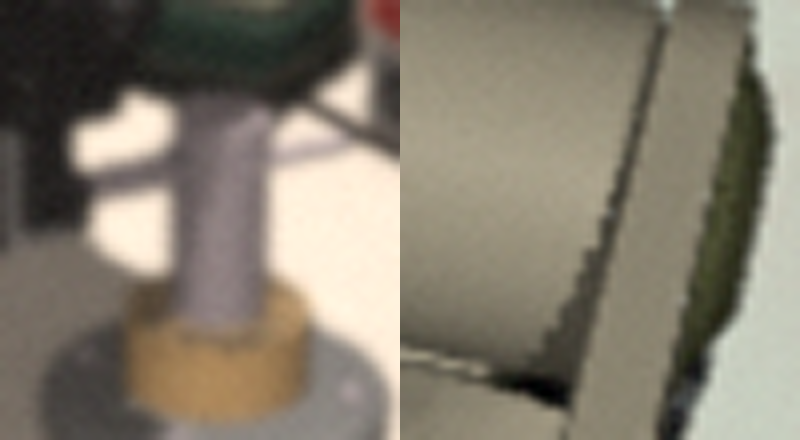

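The leg passes through the spindle, with the tip at about scene crop (348,140). I'll compare that with home.

```bash
python3 - <<'E'
from h import *
d=np.array([.926,-.378,0]);y=np.array([.378,.926,0]);a=.5736*d+.2072*y
st=proj("scene",a+[0,0,.1045])
for e in(-.006,-.003,0,.003):print(e,proj("scene",a+(.045+e)*d+[0,0,.0865])-st)
print("obs",358.1-342.6,"spindle sides from this crop: centre x",315+220/8)
E
```

```text
-0.006 [[13.73159185  3.96995166]]
-0.003 [[14.78121608  3.74868496]]
0 [[15.82811459  3.52799075]]
0.003 [[16.87229856  3.30786669]]
obs 15.5 spindle sides from this crop: centre x 342.5
```

>>> drive_tool(
  offset=[
    [-0.03,0,0],
    [-0.03,0,0],
    [0,0,0],
    [0,0,0],
    [0,0,0],
    [0,0,0],
    [0,0,0],
    [0,0,0],
    [0,0,0],
    [0,0,0],
  ],
  turn=[
    [0,0,0],
    [0,0,0],
    [0,0,0],
    [0,0,0],
    [0,0,0],
    [0,0,0],
    [0,0,0],
    [0,0,0],
    [0,0,0],
    [0,0,0],
  ],
  hand=[0,0,0,0,0,0,0,0,0,0],
)

```text
time_s: 23.6
position: [0.5503, -0.0005, 0.0799]
tool_rot: [[-0.926, 0.377, -0.003], [0.377, 0.926, 0.001], [0.003, 0.0, -1.0]]
ft_force: [-3.3, 6.0, -2.3]
grip_width: 0.0141
gripper_force: 78.9
```

```bash
python3 w.py .5484 .0001 .0805 157.8
```

```text
t 23.6 p [ 0.5503 -0.0005  0.0799] xang 157.82159222629284 zax [-0.003   0.0013 -1.    ] F [-3.3449  6.0026 -2.3296] M [1.0898 0.6878 0.3273] w 0.01408952345928919 78.8787031173706
offset units total [ 0.0495 -0.0045 -0.0139]
turn units total [ 0.0009 -0.0314  0.0036] offset after turn [ 0.0495 -0.0045 -0.014 ]
```

The peak spread came at v≈0.493, as predicted for the 80 mm narrow point. The clip now resists further advance, and sight agrees it is within about 1 mm of home. I'll release and rise.

>>> drive_tool(
  offset=[
    [0,0,0],
    [0,0,0],
    [0,0,0],
    [0,0,0],
    [0,0,0],
    [0,0,-0.4],
    [0,0,-0.8],
    [0,0,-0.9],
    [0.5,0,-0.9],
    [0.9,0,-0.5],
  ],
  turn=[
    [0,0,0],
    [0,0,0],
    [0,0,0],
    [0,0,0],
    [0,0,0],
    [0,0,0],
    [0,0,0],
    [0,0,0],
    [0,0,0],
    [0,0,0],
  ],
  hand=[0.5,0.8,0.8,0.8,0.8,0.8,0.8,0.8,0.8,0.8],
)

```text
time_s: 24.85
position: [0.4998, 0.0198, 0.222]
tool_rot: [[-0.926, 0.378, 0.002], [0.378, 0.926, -0.001], [-0.003, 0.0, -1.0]]
ft_force: [-0.0, 0.7, 0.2]
grip_width: 0.0682
gripper_force: 0.0
```

>>> drive_tool(
  offset=[
    [0.9,0.5,0],
    [0.9,0.9,0],
    [0.5,0.9,0],
    [0,0.9,0],
    [0,0.9,0],
    [0,0.9,0],
    [0,0.9,0],
    [0,0,0],
    [0,0,0],
    [0,0,0],
  ],
  turn=[
    [0,0,0],
    [0,0,0],
    [0,0,0],
    [0,0,0],
    [0,0,0],
    [0,0,0],
    [0,0,0],
    [0,0,0],
    [0,0,0],
    [0,0,0],
  ],
  hand=[0.8,0.8,0.8,0.8,0.8,0.8,0.8,0.8,0.8,0.8],
)

```text
time_s: 26.1
position: [0.5034, 0.2725, 0.2208]
tool_rot: [[-0.926, 0.379, 0.0], [0.379, 0.926, -0.0], [-0.0, -0.0, -1.0]]
ft_force: [0.5, 0.1, 0.6]
grip_width: 0.0681
gripper_force: 0.0
```

```bash
python3 w.py; python3 - <<'E'
from rig import get_image
import cv2,numpy as np
s=np.mean([get_image("scene").astype(float) for _ in range(6)],0);t=np.mean([get_image("top").astype(float) for _ in range(6)],0)
c=lambda i,x,y,w,h,k:cv2.resize(np.clip((i[y:y+h,x:x+w])*1.7,0,255).astype(np.uint8),(w*k,h*k),interpolation=cv2.INTER_CUBIC)
cv2.imwrite("pics/h.png",np.hstack([c(s,305,160,57,75,7),c(t,275,130,57,75,7)]))
E
```

```text
t 26.1 p [0.5034 0.2725 0.2208] xang 157.7546824190904 zax [ 0.0001 -0.0001 -1.    ] F [0.4652 0.096  0.6306] M [ 0.0602 -0.0441 -0.001 ] w 0.06813120534174437 0.0
```

View pics/h.png

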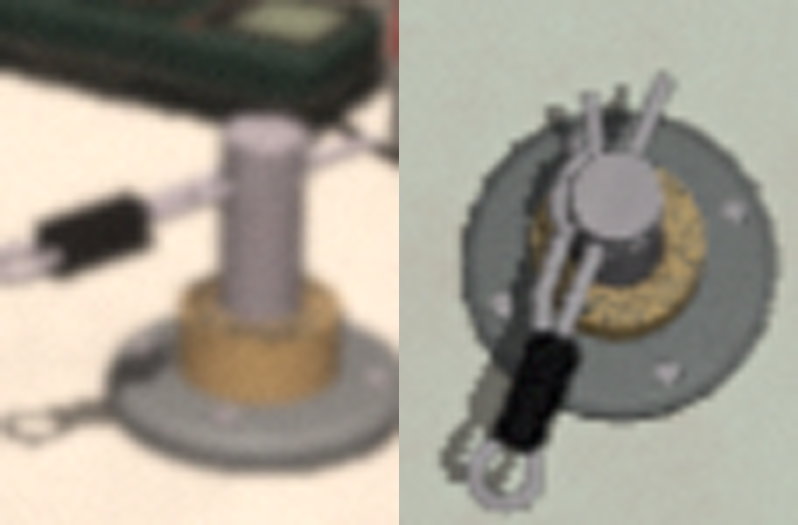

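The clip is on, with its bulge round the left side of the spindle. The grip is at top crop (540,390) and the tip at (667,78). I'll check the seat numerically.

```bash
python3 - <<'E'
from h import *
T=lambda x,y:np.array([275+(x-399)/7-.43,130+y/7-.43])
d=np.array([.926,-.378]);y=np.array([.378,.926])
sp=onz("top",T(616,195),.1045);g=onz("top",T(540,390),.095);t=onz("top",T(667,76),.0865);b=onz("top",T(560,200),.0865)
for n,p in(("grip",g),("tip",t),("bulge",b)):print(n,(p-sp)@d,(p-sp)@y)
S=lambda x,y:np.array([305+x/7-.43,160+y/7-.43])
gg,r=tri(T(540,390),S(95,237));print(gg,r,"tip-grip",np.linalg.norm(t-g))
E
```

```text
grip -0.06571383844595377 -0.0007180771333957483
tip 0.04713252951062309 0.001516334546984855
bulge -0.004228009906671487 0.01794680963903075
[ 0.55102259 -0.00101455  0.07869109] [ 0.04431144 -0.04484471 -0.06522619  0.00857007] tip-grip 0.11284817615114003
```

```bash
python3 -c "
from rig import env
print(env.close_job())"
```

```text
the job is handed in; nothing more can be done
None
```

The R-clip is through the spindle's cross-hole and snapped home: its grip measures 65.7 mm from the spindle axis against 66 nominal. The job was handed in at about 27 s with the arm clear; the three bystanders weren't re-checked in the pictures, but the arm never worked near them.

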